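# Index the specimen table and swing in the lamp

## Robot

A 6-joint arm with a two-finger parallel gripper is mounted at the origin on the work surface. World frame = base frame: x ahead of the robot, y to its left, z up, the work surface at z = 0. Lengths are in mm, angles in rad, forces in N, time in s.
With the tool pointing down it reaches from about 300 to 850 mm from the base axis. Payload 5.4 kg.
Tool frame: the origin (TCP) lies at the very end of the fingers, on their centre line; the grasp point (between the pads) lies 19 mm behind it; z points along the fingers, y is the line along which they close (so a half turn about z gives the same grasp; the last joint's range is limited). The gripper opens to 85 mm and grips with 20 to 120 N. Pads are 22 mm wide; open, the fingers measure 114 mm over their backs; the gripper's body (76 mm by 85 mm) begins 54 mm behind the grasp point. The pads swing forward as they close: fully open they stand 13 mm farther back than shut.
Start: joints at [-1.441, 0.158, 1.597, -0, 1.386, -0.21], TCP at [191.623, -542.113, 231.299] pointing down, gripper open.
Joint ranges: [-2.91, 2.91], [-0.94, 2.29], [0.18, 2.7], [-1.29, 4.43], [0.17, 2.64], [-3, 3]. Speed limits (rad/s): [2.57, 2.57, 3.14, 3.14, 3.14, 3.14].

## Interface

Orientations are given as a unit quaternion [w, x, y, z].
In Python, from station import env, optics, workorder gives the robot as it stands. The module is installed in compiled form; this text tells all that it offers.
- The arm moves only by the shell command python3 -m jog 'ROWS' [FORCE]. ROWS is JSON, a list of rows, each a list of 7 numbers: the finger opening in m, from 0 to 0.0854, then the shift along the tool's x, y, z in m, then the turn, a rotation vector about the tool's x, y, z in rad. A call has 1 to 12 rows; each row is the pose to reach, as a shift and turn from the pose commanded when the call began, along the tool's axes at that moment; what a row does not reach only later rows make up. A row lasts 1/12 s, in which the tool goes at most 41.7 mm and 7.16 degrees, less where a joint would pass 70% of its speed; a pose out of reach is approached as far as the arm can. A call with a gripper value outside its range is refused whole. The fingers move at their own pace and stop on an object; FORCE is the grip in N (left out, the last holds). Time passes only in rows, so rows that repeat a pose let the fingers close. It gives the time, the measured TCP pose, the force, the opening and the grip force at its end, in the units of the state.
- env.observe(): the state, without advancing time (a new reading comes with each control period).
- optics.camera(name): name is "side" or "top" or "wrist"; returns a dict with "color" (400x640x3 uint8, red, green, blue), "fx", "fy", "cx", "cy" (pixels), "R" (3x3) and "t" (3): a world point X has camera coordinates R X + t; the wrist camera has in their place "T_tool_cam" (4x4, takes a point from camera to tool coordinates, whose origin is the TCP and whose axes are the flange's). Camera axes: x right, y down, z forward; pixel columns grow to the right and rows downward; lengths in mm; the calibration is good to about 2 mm. The wrist camera is an equidistant fisheye: a pixel r from the principal point sees the ray r / f radians off the axis. A picture is of the moment at which its call begins: read the wrist's pose just before it. There is no depth.
- workorder.finish_job(): hands the job in; it is judged then, once.
The state is a dict: "time_s": time; "joint_positions": joint angles; "qd": joint speeds; "tau": joint torques, N m; "position": TCP position; "tool_rot": TCP orientation; "force": force on the tool from outside, world axes, zero at the start; "moment": the same for the moment, N m; "opening": finger opening in mm; "gripper_force": force on a finger pad.
Only numpy, scipy, OpenCV 4.12 (cv2) and the standard library are available. Lean on these libraries where they do the work, as an engineer would, in place of code of your own. Each camera call takes 0.05 s, during which the arm holds its last target. There are 200 camera calls.

## Task

The turning specimen table under the microscope carries three round mounts. By its yellow knob, pull out the sprung index pin, turn the table by one hole so that the red mount comes under the lens in place of the black one, and let the pin spring fully home in that hole; then swing the lamp arm, by its orange ball, round in towards the lens until it clicks over into its end detent. Let go of everything, keep all mounts lying in their pockets, and leave the other things on the bench where they are.

Things in the scene. Friction and masses are not known exactly. Their poses are not given: they have to be found in the camera images.
- table_axis (a point): Point on the vertical turning axis of the round dark specimen table (190 mm across), at its top face, 67 mm above the bench. Fixed on the stand, with the stand's axes: x from the operator's side (eyepieces) to the back, y to the operator's left, z up; the operator's side faces to the right as the robot sees it, so x points some 60 to 76 degrees left of straight ahead of the robot.
- stand: Fixed white microscope stand, base plate 320 x 520 x 25 mm. Origin and axes: under table_axis, on the bench. The head is over the table: lens barrel 52 mm across from 155 mm up; binocular body 66 mm wide from 275 mm up; eyepieces reach 113 mm to -x, 290 to 345 mm up, so a hand held upright over the yellow knob hits them. Column (34 mm thick) at x 0, y -200 mm.
- lens_spot (a point): The spot under the lens: fixed on the stand, 70 mm along the stand's +x from the table axis, 81 mm above the bench (the top of a mount).
- turntable (a joint): Angle of the specimen table, rad: 0 at the start, positive anticlockwise from above, stops at +-1.15. Index holes in the fixed conical ring under its rim are 36 degrees (0.628 rad) apart, as are the pockets; the pin has about +-0.015 rad of play in a hole. Friction about 0.12 N m.
- plunger (a joint): Pull of the index pin, m: 0 = fully home, 0.016 = end of travel. Carried by the table at the rim opposite the black mount, under the eyepieces. The pin is 9 mm thick, round-tipped, 11 mm deep in its hole: pull at least 12 mm to clear the ring. A spring pulls it home with 6 N (11 N at full pull). Released between holes it rides on the ring and snaps in at the next hole.
- knob_grip (a point): Middle of the yellow cylindrical knob of the pin (24 mm across, 22 mm long; 130 mm from the table axis, 97 mm above the bench when home). z: the pin's axis, the pulling direction, up and outward from the table, leaning 26 degrees from vertical; y: horizontal, along the rim. The 17 mm barrel below it ends 11 mm under the knob's lower face. It moves with pin and table.
- lamp (a joint): Angle of the lamp arm about its upright hinge, rad: 0 to 0.4 parked at the start, 2.9 = end stop, lamp in over the table's edge. Grows anticlockwise from above, from pointing away from the table, round by the robot's side, towards the lens. Friction 0.02 N m; from about 2.4 to 2.72 it is pushed over a sprung ball (4 to 6 N at the orange ball), which then holds it at the stop.
- lamp_hinge (a point): Point on the lamp arm's upright hinge axis, fixed on the stand, 120 mm along +x and 180 mm along +y of the stand from the table axis, 112 mm above the bench. Its axes are those of the stand.
- lamp_knob (a point): Centre of the orange ball knob (26 mm across) standing on the lamp arm, 60 mm from the hinge axis, 174 mm above the bench, on an 8 mm stem; the arm's top face is 51 mm under it. The white lamp head, 120 mm from the hinge, tops out about 156 mm above the bench. At the end stop the ball is some 100 mm from the lens barrel's side: lean the hand away from the lens there.
- mount_red: Red round mount, 28 mm across, 14 mm high, 30 g, loose in a pocket of four brass pins on the table, 70 mm from the table axis, 36 degrees to either side of the lens spot. Origin: centre of its underside.
- mount_blue: Blue mount of the same size, on the other side of the lens spot. Origin: centre of its underside.
- mount_black: Black mount of the same size, under the lens at the start. Origin: centre of its underside.
- spare_mount: Bystander: cream mount, 28 x 14 mm, on the front edge of the stand's base plate. Origin: underside.
- lens_cap: Bystander: black lens cap, 48 mm across, 14 mm high, on the back of the base plate. Origin: underside.
- dropper: Bystander: small amber bottle with a red cap, 32 mm across, 65 mm high, on the base plate, robot side. Origin: underside.
- mouse: Bystander: white mouse, 100 x 56 x 30 mm, on the bench to the left. Origin: underside.
- slide_box: Bystander: pale blue box, 110 x 80 x 35 mm, on the bench to the right. Origin: underside.
- dish: Bystander: glass dish, 90 mm across, 18 mm high, on the bench to the right. Origin: underside.

How it is judged:
By the outcome, as a careful person would: the job done as asked, in the order asked, and still so for the second after the job is handed in, with the robot touching nothing.
It also fails if it takes over 67 s, if anything falls off the work surface, if the arm or the gripper's body presses on something with over 40 N, if the wrist force passes 120 N, or if a joint passes its speed limit or range.

## Working session

There is one attempt and no reset: what is moved stays moved. The work goes in short steps, Python scripts to look and compute and a shell command to move; the robot and the scene stay as the last step left them, time stands still between calls to the robot, and variables do not carry over. Pictures are saved under pics/ and viewed, at most 10 in all, crops included, and the job is handed in when it is done.

```bash
mkdir -p pics; python3 - <<'E'
from station import env, optics
import cv2, numpy as np
s=env.observe(); print(s)
for n in ["side","top"]:
    c=optics.camera(n); cv2.imwrite(f"pics/{n}0.png",c["color"][:,:,::-1]); np.savez(f"{n}0.npz",**c)
    print(n,c["fx"],c["cx"],c["cy"],c["R"],c["t"], -np.array(c["R"]).T@c["t"])
E
```

```text
{'time_s': 0.0, 'joint_positions': array([-1.44111326e+00,  1.59052476e-01,  1.59825007e+00, -9.78723578e-07,
        1.38624413e+00, -2.10117276e-01]), 'qd': array([-4.87656956e-04,  1.75559054e-03,  1.33635124e-03,  1.13834749e-03,
        3.67109346e-05,  3.75546577e-04]), 'tau': array([-1.40588210e-03, -3.96004844e+01, -3.31426871e+01, -3.40784036e-04,
        8.34276841e-03,  1.36911001e-05]), 'position': array([ 191.53521809, -541.50359107,  230.30607185]), 'tool_rot': array([-9.76239247e-04,  9.85601166e-01,  1.69083966e-01,  3.88013447e-05]), 'force': array([ 0.67666929, -0.23884141,  0.21473211]), 'moment': array([0.03270352, 0.03690954, 0.02728203]), 'gripper_force': 0.0, 'opening': 85.36240063007578}
side 485.3385778247019 321.33916345934864 197.42287869423276 [[-0.99208575 -0.12399573  0.01977167]
 [-0.07825252  0.48742615 -0.86965067]
 [ 0.09819574 -0.86431523 -0.49327152]] [ 506.47841822  177.02632759 1293.97196164] [ 389.26024741 1094.91356622  782.21665067]
top 436.1572474113091 313.49933890971 207.33649198494226 [[-0.01417097 -0.99979768 -0.01427539]
 [-0.9897543   0.01605435 -0.14187557]
 [ 0.14207605  0.01211861 -0.98978156]] [1.17019929e+00 5.37886294e+02 1.52343932e+03] [ 315.94762022  -25.92742553 1584.20177098]
```

View pics/top0.png

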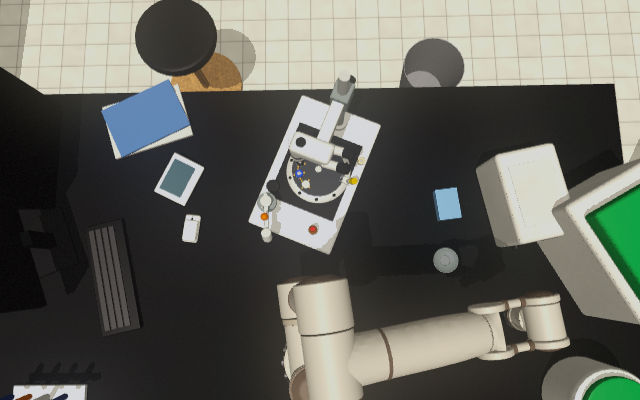

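View pics/side0.png

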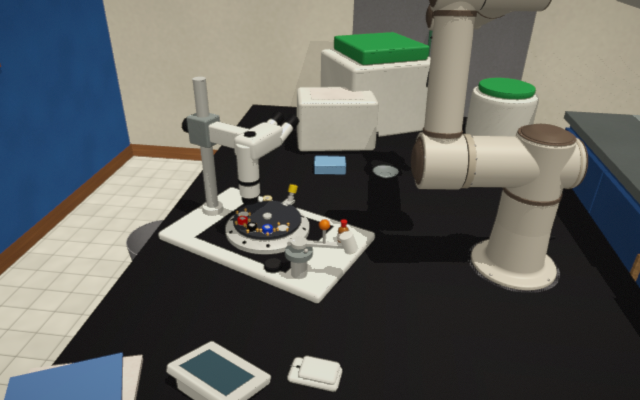

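The top view shows the stand at about (315,175), the yellow knob (352,181) and the orange ball (264,216). The side view shows the yellow knob (292,189), the orange ball (325,225), red (243,220) and blue (267,229). I'll enlarge both.

```bash
python3 - <<'E'
import cv2, numpy as np
a=cv2.imread("pics/top0.png")[90:260,235:390]; b=cv2.imread("pics/side0.png")[165:300,150:385]
a=cv2.resize(a,None,fx=3.5,fy=3.5,interpolation=cv2.INTER_CUBIC);cv2.imwrite("pics/topc.png",a)
b=cv2.resize(b,None,fx=3.4,fy=3.4,interpolation=cv2.INTER_CUBIC);cv2.imwrite("pics/sidec.png",b)
for n in ["top","side"]:
    im=cv2.imread(f"pics/{n}0.png"); h=cv2.cvtColor(im,cv2.COLOR_BGR2HSV)
    for nm,lo,hi in [("yel",(22,170,120),(32,255,255)),("org",(6,200,140),(17,255,255)),("red",(0,170,80),(4,255,255)),("blue",(112,150,80),(130,255,255))]:
        m=cv2.inRange(h,lo,hi); m[:90]=0;m[260:]=0;m[:,:200]=0;m[:,390:]=0
        k,l,st,ce=cv2.connectedComponentsWithStats(m)
        print(n,nm,[(st[i].tolist(),ce[i].round(1).tolist()) for i in range(1,k) if st[i][4]>5])
E
```

```text
top yel [([349, 178, 8, 6, 41], [352.7, 180.5])]
top org [([261, 213, 7, 7, 32], [264.0, 215.8])]
top red [([310, 227, 5, 4, 16], [312.2, 228.4])]
top blue [([295, 170, 8, 7, 29], [299.0, 173.0])]
side yel [([289, 184, 8, 9, 56], [292.5, 188.3])]
side org [([320, 220, 10, 9, 66], [324.4, 224.1]), ([340, 228, 3, 3, 8], [341.1, 228.9])]
side red [([237, 216, 11, 9, 56], [241.9, 220.5]), ([341, 219, 6, 8, 38], [343.5, 222.2])]
side blue [([262, 224, 11, 9, 59], [267.1, 228.2])]
```

View pics/topc.png

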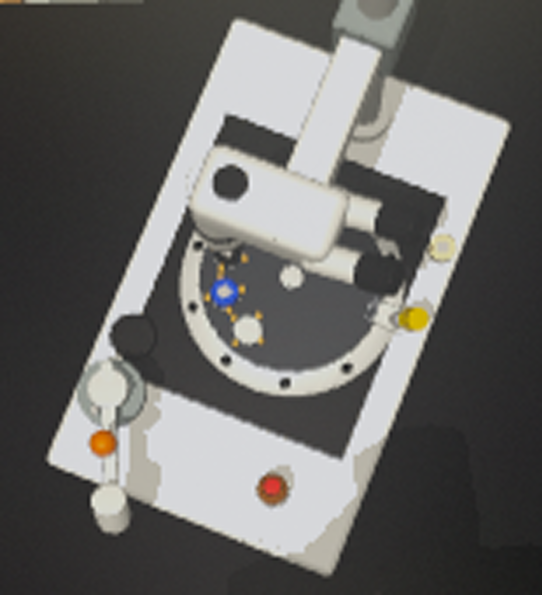

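View pics/sidec.png

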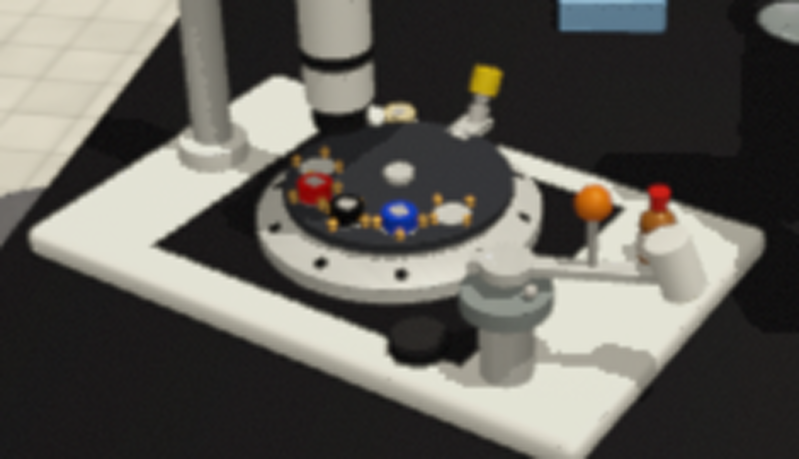

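The crops show the hub at topc (291,276) and sidec (399,173). The plate corners are clear, the red mount is on the column side (-y), and the lamp arm points towards the robot. The table therefore turns by +0.628. Next I fit the stand pose.

```bash
cat > h.py <<'E'
import numpy as np
from scipy.optimize import least_squares
from scipy.spatial.transform import Rotation as R
C={n:dict(np.load(f"{n}0.npz")) for n in ["top","side"]}
def proj(n,X):
    c=C[n]; p=c["R"]@X+c["t"]; return np.array([c["fx"]*p[0]/p[2]+c["cx"],c["fy"]*p[1]/p[2]+c["cy"]])
E
cat > fit.py <<'E'
from h import *
T=lambda u,v:(235+u/3.5-.36,90+v/3.5-.36)
S=lambda u,v:(150+u/3.4-.35,165+v/3.4-.35)
def pts(q):
    x,y,w,la,ox,oy,hz=q; c,s=np.cos(w),np.sin(w)
    W=lambda a,b,z:np.array([x+c*a-s*b,y+s*a+c*b,z])
    P={"hub":W(0,0,hz),"knob":W(-130,0,97)}
    for n,a in (("blue",36),("black",0),("red",-36)): P[n]=W(70*np.cos(np.radians(a)),70*np.sin(np.radians(a)),76)
    P["ball"]=W(120+60*np.cos(la),180+60*np.sin(la),174)
    for i,(a,b) in enumerate([(1,-1),(-1,-1),(-1,1),(1,1)]): P[f"c{i}"]=W(ox+160*a,oy+260*b,25)
    return P
ob=[("top","hub",T(291,276)),("side","hub",S(399,173)),("top","knob",(352.5,180.3)),("side","knob",(292.3,188.2)),
("top","blue",T(224,292)),("side","blue",(267.1,228.2)),("side","red",(241.9,220.8)),("side","black",S(347,209)),
("top","ball",(263.9,215.9)),("side","ball",(324.3,224.3)),
("top","c0",T(237,20)),("top","c1",T(510,125)),("top","c2",T(330,576)),("top","c3",T(48,460)),
("side","c0",S(32,237)),("side","c2",S(764,235)),("side","c3",S(580,450))]
f=lambda q:np.concatenate([proj(n,pts(q)[k])-o for n,k,o in ob])
best=min((least_squares(f,[420,-40,1.15,l,0,0,72],loss="soft_l1") for l in (1,2,0)),key=lambda r:r.cost)
q=best.x
print(q.round(3)); r=f(q).reshape(-1,2).round(1)
for o,e in zip(ob,r): print(o[0],o[1],e)
for k,v in pts(q).items(): print(k,v.round(1))
np.save("q.npy",q)
E
python3 fit.py
```

```text
[ 668.365  -24.548    1.175 -199.058    8.789    7.448   72.348]
top hub [0. 1.]
side hub [-0.6 -0.1]
top knob [0.  1.1]
side knob [-0.5  0.4]
top blue [-0.1  1. ]
side blue [-0.4 -0.1]
side red [-0.1 -1.4]
side black [-0.7 -0.1]
top ball [0.1 1.3]
side ball [-0.3 -0. ]
top c0 [-1.3 -0.4]
top c1 [ 0.7 -0.2]
top c2 [0.5 2. ]
top c3 [-1.6  1.9]
side c0 [-2.  -2.3]
side c2 [ 1.6 -1.9]
side c3 [-1.   0.1]
hub [668.4 -24.5  72.3]
knob [ 618.2 -144.5   97. ]
blue [652.2  43.6  76. ]
black [695.4  40.   76. ]
red [728.2  11.8  76. ]
ball [488.6 153.3 174. ]
c0 [966.5  33.8  25. ]
c1 [ 843.1 -261.4   25. ]
c2 [363.3 -61.   25. ]
c3 [486.7 234.3  25. ]
```

Residuals are about 1 px and the positions look plausible. Next I compute the pre-grasp above the knob along its pin axis.

```bash
cat >> h.py <<'E'
def now():
    from station import env
    s=env.observe(); return s, np.array(s["position"]), R.from_quat(np.roll(s["tool_rot"],-1))
def row(p,Rt):
    s,p0,R0=now(); d=R0.inv().apply(p-p0)/1000; w=(R0.inv()*Rt).as_rotvec()
    print("row",d.round(4).tolist(),w.round(3).tolist(),"|",np.linalg.norm(d).round(3),np.degrees(np.linalg.norm(w)).round(1)); return d,w
# stand estimate: x,y,yaw
def stand():
    return np.load("stand.npy")
def W(a,b,z):
    x,y,w=stand(); c,s=np.cos(w),np.sin(w); return np.array([x+c*a-s*b,y+s*a+c*b,z])
def knob(th=0,pull=0,lean=26):
    "knob centre, axis, tool rotation for table angle th"
    x,y,w=stand(); a=w+np.pi+th; o=np.array([np.cos(a),np.sin(a),0]); L=np.radians(lean)
    ax=np.sin(L)*o+np.cos(L)*np.array([0,0,1])
    k=W(0,0,97)+130*o+pull*(np.sin(np.radians(26))*o+np.cos(np.radians(26))*np.array([0,0,1]))
    z=-ax; yt=np.array([-np.sin(a),np.cos(a),0]); xt=np.cross(yt,z)
    return k,ax,R.from_matrix(np.c_[xt,yt,z])
E
python3 - <<'E'
from h import *
q=np.load("q.npy"); np.save("stand.npy",q[:3])
k,ax,Rt=knob(); print(k,ax); print(Rt.as_matrix().round(2))
row(k+ax*100,Rt)
E
```

```text
[ 618.24712378 -144.49918741   97.        ] [-0.16900068 -0.4044849   0.89879405]
[[ 0.35  0.92  0.17]
 [ 0.83 -0.39  0.4 ]
 [ 0.44 -0.   -0.9 ]]
row [0.5052, -0.1996, 0.044] [0.188, 0.426, -0.821] | 0.545 54.1
```

```bash
python3 -m jog '[[0.085,0.05,-0.02,0.004,0.019,0.043,-0.082],[0.085,0.1,-0.04,0.009,0.038,0.085,-0.164],[0.085,0.15,-0.06,0.013,0.056,0.128,-0.246],[0.085,0.2,-0.08,0.018,0.075,0.17,-0.328],[0.085,0.25,-0.1,0.022,0.094,0.213,-0.41],[0.085,0.3,-0.12,0.026,0.113,0.256,-0.49],[0.085,0.35,-0.14,0.031,0.132,0.298,-0.57],[0.085,0.4,-0.16,0.035,0.15,0.34,-0.66],[0.085,0.45,-0.18,0.04,0.17,0.383,-0.74],[0.085,0.505,-0.2,0.044,0.188,0.426,-0.821],[0.085,0.505,-0.2,0.044,0.188,0.426,-0.821],[0.085,0.505,-0.2,0.044,0.188,0.426,-0.821]]'
python3 - <<'E'
from h import *
k,ax,Rt=knob(); row(k+ax*100,Rt); print(now()[0]["joint_positions"].round(2))
E
```

```text
time_s: 1.1
position: [568.0, -213.1, 189.7]
tool_rot: [-0.125, 0.811, 0.54, 0.187]
force: [1.0, -1.1, 0.1]
opening: 85.1
gripper_force: 0.0
row [0.0337, 0.0199, 0.0195] [-0.0, 0.001, -0.001] | 0.044 0.1
[-0.77  0.32  1.55  0.42  1.46 -0.46]
```

```bash
python3 -m jog '[[0.085,0.034,0.02,0.02,0,0,0],[0.085,0.034,0.02,0.02,0,0,0],[0.085,0.034,0.02,0.02,0,0,0],[0.085,0.034,0.02,0.02,0,0,0]]'
python3 - <<'E'
from h import *
from station import optics
import cv2
k,ax,Rt=knob(); row(k+ax*100,Rt); s,p,R0=now(); print(s["joint_positions"].round(2),s["qd"].round(2))
c=optics.camera("wrist"); np.savez("w1.npz",p=p,q=R0.as_quat(),**c); print({a:np.round(b,3) for a,b in c.items() if a!="color"})
cv2.imwrite("pics/w1.png",c["color"][:,:,::-1])
E
```

```text
time_s: 1.43
position: [600.3, -185.8, 187.2]
tool_rot: [-0.124, 0.811, 0.541, 0.186]
force: [-0.5, -0.6, -0.2]
opening: 84.9
gripper_force: 0.0
row [0.0009, 0.0007, 0.0008] [-0.0, 0.002, 0.001] | 0.001 0.1
[-0.7   0.36  1.51  0.43  1.44 -0.4 ] [-0.03 -0.01  0.   -0.    0.   -0.  ]
{'fx': np.float64(309.707), 'fy': np.float64(309.707), 'cx': np.float64(322.506), 'cy': np.float64(198.299), 'T_tool_cam': array([[-0.00000e+00, -9.61000e-01, -2.77000e-01,  6.97200e+01],
       [ 1.00000e+00, -0.00000e+00, -1.00000e-03, -1.21000e+00],
       [ 1.00000e-03, -2.77000e-01,  9.61000e-01, -1.42661e+02],
       [ 0.00000e+00,  0.00000e+00,  0.00000e+00,  1.00000e+00]])}
```

View pics/w1.png

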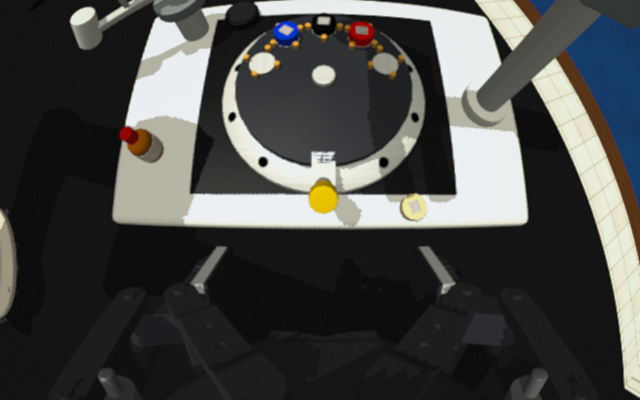

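The wrist picture shows the knob at (323,197), the hub at (323,75), blue at (287,33), red at (362,34), and the spare mount well aside at (414,207). I'll compare with predictions and refine the stand pose.

```bash
cat >> h.py <<'E'
def fish(c,X,p,R0):
    T=c["T_tool_cam"]; v=R0.inv().apply(np.asarray(X)-p); v=T[:3,:3].T@(v-T[:3,3])
    th=np.arctan2(np.hypot(v[0],v[1]),v[2]); u=v[:2]/np.hypot(v[0],v[1])*th*c["fx"]; return u+[c["cx"],c["cy"]]
E
python3 - <<'E'
from h import *
import cv2
c=dict(np.load("w1.npz")); p=c["p"]; R0=R.from_quat(c["q"])
h=cv2.cvtColor(c["color"],cv2.COLOR_RGB2HSV); 
def cen(lo,hi,x0,x1,y0,y1):
    m=cv2.inRange(h,lo,hi); z=np.zeros_like(m); z[y0:y1,x0:x1]=m[y0:y1,x0:x1]; ys,xs=np.nonzero(z); return np.array([(xs.min()+xs.max())/2,(ys.min()+ys.max())/2]),(xs.min(),xs.max(),ys.min(),ys.max())
ky=cen((20,150,90),(34,255,255),300,345,175,220); print(ky)
g=cv2.inRange(c["color"],(150,150,130),(255,255,255)); z=np.zeros_like(g); z[60:92,305:340]=g[60:92,305:340]; ys,xs=np.nonzero(z); hub=np.array([(xs.min()+xs.max())/2,(ys.min()+ys.max())/2]); print(hub)
k,ax,_=knob()
for n,X in [("knobtop",k+11*ax),("knob",k),("hub",W(0,0,75)),("tip",p)]: print(n,fish(c,X,p,R0).round(1))
a=.628
for n,s in (("blue",1),("black",0),("red",-1)): print(n,fish(c,W(70*np.cos(a*s),70*np.sin(a*s),81),p,R0).round(1))
E
```

```text
(array([323. , 196.5]), (np.int64(309), np.int64(337), np.int64(181), np.int64(212)))
[323.  74.]
knobtop [325.2 200.4]
knob [325.1 196.6]
hub [324.7  74.2]
tip [325.1 252.3]
blue [286.7  30. ]
black [324.6  20.6]
red [362.5  30.1]
```

```bash
python3 - <<'E'
from h import *
s=np.load("stand.npy"); s[:2]+=[-1.3,.55]; np.save("stand.npy",s)
k,ax,Rt=knob(); row(k-ax*15,Rt)
E
```

```text
row [0.0018, -0.0009, 0.1163] [0.0, 0.002, -0.0] | 0.116 0.1
```

```bash
python3 -m jog '[[0.06,0.001,-0.001,0.02,0,0.002,0],[0.06,0.002,-0.001,0.04,0,0.002,0],[0.06,0.002,-0.001,0.06,0,0.002,0],[0.06,0.002,-0.001,0.08,0,0.002,0],[0.06,0.002,-0.001,0.095,0,0.002,0],[0.06,0.002,-0.001,0.108,0,0.002,0],[0.06,0.002,-0.001,0.116,0,0.002,0],[0.06,0.002,-0.001,0.116,0,0.002,0],[0.06,0.002,-0.001,0.116,0,0.002,0],[0.06,0.002,-0.001,0.116,0,0.002,0]]'
python3 - <<'E'
from h import *
import cv2
from station import optics
k,ax,Rt=knob(); row(k-ax*15,Rt); s,p,R0=now()
c=optics.camera("wrist"); np.savez("w2.npz",p=p,q=R0.as_quat(),**c)
cv2.imwrite("pics/w2.png",c["color"][:,:,::-1]); print(s["force"].round(1), fish(c,k,p,R0))
E
```

```text
time_s: 2.32
position: [620.6, -138.1, 85.4]
tool_rot: [-0.124, 0.811, 0.54, 0.188]
force: [1.0, 0.2, -0.0]
opening: 59.7
gripper_force: 0.0
row [-0.001, -0.0011, 0.0016] [0.003, -0.0, 0.001] | 0.002 0.2
[ 1.   0.2 -0. ] [323.02235321 266.66124053]
```

View pics/w2.png

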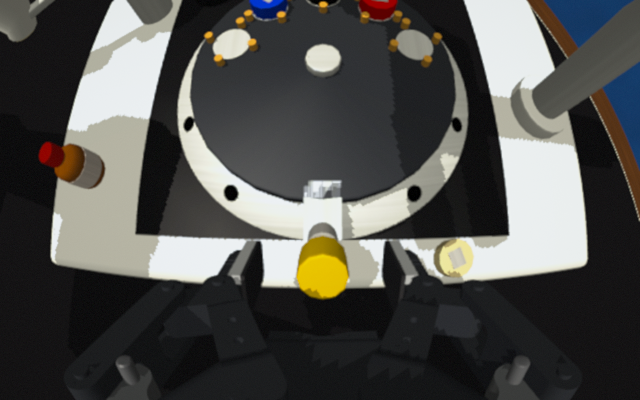

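The knob at (322,268) sits centred between the pads, so I close on it.

```bash
python3 -m jog '[[0.04,-0.001,-0.001,0.001,0,0,0],[0.028,-0.001,-0.001,0.001,0,0,0],[0.015,-0.001,-0.001,0.001,0,0,0],[0.015,-0.001,-0.001,0.001,0,0,0],[0.015,-0.001,-0.001,0.001,0,0,0],[0.015,-0.001,-0.001,0.001,0,0,0],[0.015,-0.001,-0.001,0.001,0,0,0],[0.015,-0.001,-0.001,0.001,0,0,0]]' 50
python3 - <<'E'
from h import *
k,ax,Rt=knob(); row(k-ax*15,Rt); print(now()[0]["force"])
E
```

```text
time_s: 3.03
position: [619.3, -137.6, 83.5]
tool_rot: [-0.124, 0.811, 0.54, 0.188]
force: [-1.8, -2.3, 4.6]
opening: 22.4
gripper_force: 49.1
row [-0.0002, 0.0003, -0.0001] [0.002, -0.0, 0.001] | 0.0 0.1
[-1.75312991 -2.27295812  4.56811551]
```

```bash
python3 -m jog '[[0.015,0,0,-0.003,0,0,0],[0.015,0,0,-0.006,0,0,0],[0.015,0,0,-0.009,0,0,0],[0.015,0,0,-0.012,0,0,0],[0.015,0,0,-0.0145,0,0,0],[0.015,0,0,-0.0145,0,0,0],[0.015,0,0,-0.0145,0,0,0]]' 50
python3 - <<'E'
from h import *
k,ax,Rt=knob(); row(k-ax*15,Rt); s=now()[0]; print(s["force"], s["force"]@ax)
import numpy as np
# arc rows about table axis from the present pose
s,p,R0=now(); c=W(0,0,0)
for d in np.linspace(0,36,11)[1:]:
    Q=R.from_rotvec([0,0,np.radians(d)]); pn=Q.apply(p-c)+c
    print((R0.inv().apply(pn-p)/1000).round(4).tolist(), (R0.inv()*Q*R0).as_rotvec().round(3).tolist())
E
```

```text
time_s: 3.62
position: [615.9, -142.3, 95.2]
tool_rot: [-0.125, 0.811, 0.54, 0.187]
force: [3.4, 3.8, -9.5]
opening: 22.3
gripper_force: 49.4
row [-0.0002, 0.0016, 0.0129] [-0.001, -0.001, 0.0] | 0.013 0.1
[ 3.35191957  3.83176527 -9.52755374] -10.679676445360908
[0.0001, 0.0081, 0.0001] [0.028, -0.0, -0.056]
[0.0007, 0.0162, 0.0003] [0.055, -0.0, -0.113]
[0.0018, 0.0242, 0.0008] [0.083, -0.0, -0.169]
[0.0033, 0.0321, 0.0016] [0.11, -0.0, -0.226]
[0.0052, 0.0399, 0.0025] [0.138, -0.0, -0.282]
[0.0076, 0.0476, 0.0037] [0.166, -0.0, -0.339]
[0.0104, 0.055, 0.005] [0.193, -0.0, -0.395]
[0.0136, 0.0623, 0.0066] [0.221, -0.0, -0.452]
[0.0173, 0.0693, 0.0084] [0.248, -0.0, -0.508]
[0.0213, 0.0761, 0.0103] [0.276, -0.001, -0.564]
```

The pull is about 13 mm at 10.7 N, which agrees with the spring. I turn half way first, keeping 1 mm of extra pull.

```bash
python3 -m jog '[[0.015,0,0,-0.001,0,0,0],[0.015,0,0.004,-0.001,0.014,0,-0.028],[0.015,0,0.0081,-0.0009,0.028,0,-0.056],[0.015,0.0004,0.0121,-0.0008,0.041,0,-0.085],[0.015,0.0007,0.0162,-0.0007,0.055,0,-0.113],[0.015,0.0012,0.0202,-0.0004,0.069,0,-0.141],[0.015,0.0018,0.0242,-0.0002,0.083,0,-0.169],[0.015,0.0025,0.0282,0.0002,0.096,0,-0.198],[0.015,0.0033,0.0321,0.0006,0.11,0,-0.226],[0.015,0.0042,0.036,0.001,0.124,0,-0.254],[0.015,0.0052,0.0399,0.0015,0.138,0,-0.282]]' 50
python3 - <<'E'
from h import *
s,p,R0=now(); c=W(0,0,0)
k,ax,Rt=knob(np.radians(18),13); row(k-ax*15,Rt); f=s["force"]; print(f.round(1), "axial",f@ax,"tang",f@Rt.as_matrix()[:,1],"rad",f@Rt.as_matrix()[:,0])
print(s["joint_positions"].round(2))
def ang(v): return np.degrees(np.arctan2(v[1],v[0]))
print("table angle est",ang(p-c)-np.degrees(stand()[2])+180, np.hypot(*(p-c)[:2]))
E
```

```text
time_s: 4.53
position: [654.9, -153.0, 95.8]
tool_rot: [-0.153, 0.716, 0.661, 0.165]
force: [2.0, 3.3, -9.9]
opening: 22.4
gripper_force: 49.6
row [0.0001, 0.0016, 0.0008] [-0.002, -0.001, 0.001] | 0.002 0.1
[ 2.   3.3 -9.9] axial -10.445354243547227 tang 1.680023337751888 rad -1.2137099082577794
[-0.59  0.64  1.31  0.4   1.44 -0.61]
table angle est 17.299372942073262 129.5626694453667
```

```bash
python3 - <<'E'
from h import *
s,p,R0=now(); c=W(0,0,0)
for d in np.linspace(0,18.6,10)[1:]:
    Q=R.from_rotvec([0,0,np.radians(d)]); pn=Q.apply(p-c)+c
    print((R0.inv().apply(pn-p)/1000).round(4).tolist(), (R0.inv()*Q*R0).as_rotvec().round(3).tolist())
E
```

```text
[0.0, 0.0047, 0.0] [0.016, -0.0, -0.032]
[0.0002, 0.0093, 0.0001] [0.032, -0.0, -0.065]
[0.0005, 0.014, 0.0002] [0.048, -0.0, -0.097]
[0.001, 0.0186, 0.0005] [0.063, -0.0, -0.13]
[0.0016, 0.0233, 0.0008] [0.079, -0.0, -0.162]
[0.0024, 0.0279, 0.0011] [0.095, -0.0, -0.194]
[0.0033, 0.0324, 0.0016] [0.111, -0.0, -0.227]
[0.0044, 0.0369, 0.0021] [0.127, -0.0, -0.259]
[0.0056, 0.0414, 0.0027] [0.143, -0.0, -0.292]
```

```bash
python3 -m jog '[[0.015,0,0.0047,0,0.016,0,-0.032],[0.015,0.0002,0.0093,0.0001,0.032,0,-0.065],[0.015,0.0005,0.014,0.0002,0.048,0,-0.097],[0.015,0.001,0.0186,0.0005,0.063,0,-0.13],[0.015,0.0016,0.0233,0.0008,0.079,0,-0.162],[0.015,0.0024,0.0279,0.0011,0.095,0,-0.194],[0.015,0.0033,0.0324,0.0016,0.111,0,-0.227],[0.015,0.0044,0.0369,0.0021,0.127,0,-0.259],[0.015,0.0056,0.0414,0.0027,0.143,0,-0.292],[0.015,0.0056,0.0414,0.0027,0.143,0,-0.292],[0.015,0.0056,0.0414,0.0027,0.143,0,-0.292]]' 50
cat >> h.py <<'E'
def rep(deg=36,pull=13):
    s,p,R0=now(); c=W(0,0,0)
    k,ax,Rt=knob(np.radians(deg),pull); row(k-ax*15,Rt); f=s["force"]; M=Rt.as_matrix()
    print("axial",(f@ax).round(1),"tang",(f@M[:,1]).round(1),"rad",(f@M[:,0]).round(1),"table",(np.degrees(np.arctan2(*(p-c)[1::-1])-stand()[2])+180).round(2),"op",s["opening"],s["gripper_force"],s["time_s"])
E
python3 -c "
from h import *
rep()"
```

```text
time_s: 5.45
position: [697.0, -150.5, 95.6]
tool_rot: [-0.178, 0.601, 0.767, 0.138]
force: [2.9, 2.3, -11.1]
opening: 22.2
gripper_force: 49.8
row [0.0006, 0.0, 0.0007] [-0.005, -0.0, 0.009] | 0.001 0.6
axial -10.7 tang 3.4 rad -3.4 table 35.99 op 22.18922702494773 49.79622423648834 5.45
```

At the hole. I lower 6 mm and check whether the spring force continues, which would mean the pin is entering the hole.

```bash
python3 -m jog '[[0.015,0,0,0.002,0,0,0],[0.015,0,0,0.004,0,0,0],[0.015,0,0,0.006,0,0,0],[0.015,0,0,0.006,0,0,0]]' 50
python3 -c "
from h import *
rep(36,7)"
```

```text
time_s: 5.78
position: [696.3, -148.4, 91.2]
tool_rot: [-0.177, 0.601, 0.767, 0.139]
force: [2.6, -0.5, -10.5]
opening: 22.3
gripper_force: 49.9
row [0.0005, 0.0002, 0.0018] [-0.004, 0.0, 0.009] | 0.002 0.6
axial -9.0 tang 2.4 rad -5.6 table 35.91 op 22.2796513024462 49.92639899253845 5.7833
```

```bash
python3 -m jog '[[0.015,0,0,0.002,0,0,0],[0.015,0,0,0.004,0,0,0],[0.015,0,0,0.006,0,0,0],[0.015,0,0,0.007,0,0,0],[0.015,0,0,0.007,0,0,0],[0.02,0,0,0.007,0,0,0],[0.03,0,0,0.007,0,0,0],[0.045,0,0,0.007,0,0,0],[0.06,0,0,0.007,0,0,0],[0.06,0,0,0.007,0,0,0]]' 50
python3 - <<'E'
from h import *
rep(36,0)
import cv2
from station import optics
s,p,R0=now()
c=optics.camera("wrist"); np.savez("w3.npz",p=p,q=R0.as_quat(),**c); s2=optics.camera("side")
cv2.imwrite("pics/w3.png",c["color"][:,:,::-1]); cv2.imwrite("pics/side3.png",s2["color"][:,:,::-1])
for pl in (0,4,8,12):
    k,ax,_=knob(np.radians(36),pl); print(pl,fish(c,k,p,R0).round(1),fish(c,k+11*ax,p,R0).round(1), proj("side",k).round(1))
E
```

```text
time_s: 6.62
position: [696.4, -144.9, 86.9]
tool_rot: [-0.177, 0.6, 0.768, 0.139]
force: [-0.5, -0.1, 0.6]
opening: 59.8
gripper_force: 0.0
row [-0.0006, -0.0006, 0.0035] [-0.004, 0.0, 0.011] | 0.004 0.7
axial 0.6 tang -0.5 rad 0.3 table 36.29 op 59.80532485426503 0.0 6.6167
0 [323.9 265.7] [323.9 277.4] [266.1 185.6]
4 [323.9 269.8] [323.9 282. ] [266.  184.2]
8 [323.9 274. ] [323.9 286.9] [266.  182.9]
12 [323.9 278.5] [323.9 292.1] [265.9 181.6]
```

View pics/w3.png

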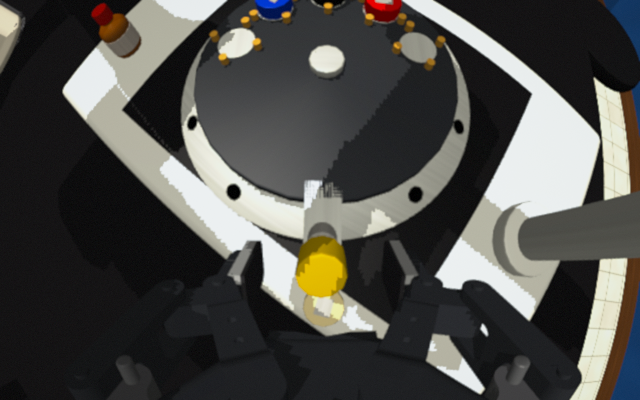

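```bash
python3 - <<'E'
from h import *
import cv2
for n,th in (("w2",0),("w3",36)):
    c=dict(np.load(n+".npz")); p=c["p"]; R0=R.from_quat(c["q"]); h=cv2.cvtColor(c["color"],cv2.COLOR_RGB2HSV)
    m=cv2.inRange(h,(20,150,60),(34,255,255)); m[:225]=0;m[310:]=0;m[:,:280]=0;m[:,370:]=0
    k_,l,st,ce=cv2.connectedComponentsWithStats(m); i=1+st[1:,4].argmax(); print(n,st[i],ce[i].round(1),m.shape)
    for pl in (0,4): 
        k,ax,_=knob(np.radians(th),pl); print(pl,fish(c,k,p,R0).round(1),fish(c,k+11*ax,p,R0).round(1))
s=cv2.imread("pics/side3.png")[:,:,::-1]; h=cv2.cvtColor(np.ascontiguousarray(s),cv2.COLOR_RGB2HSV)
for nm,lo,hi in (("red",(0,170,60),(4,255,255)),("blue",(112,150,60),(130,255,255)),("yel",(20,150,60),(34,255,255))):
    m=cv2.inRange(h,lo,hi);m[:170]=0;m[250:]=0;m[:,:200]=0;m[:,350:]=0
    k_,l,st,ce=cv2.connectedComponentsWithStats(m); print(nm,[(st[i].tolist(),ce[i].round(1).tolist()) for i in range(1,k_) if st[i][4]>8])
for a in (36,72): print(a,proj("side",W(70*np.cos(np.radians(a)),70*np.sin(np.radians(a)),76)).round(1))
print("lens",proj("side",W(70,0,76)).round(1))
E
```

```text
w2 [ 297  236   52   64 2597] [322.2 268.5] (400, 640)
0 [323.  266.7] [323.1 278.5]
4 [323.1 270.8] [323.1 283.3]
w3 [ 296  236   52   61 2553] [321.5 266.9] (400, 640)
0 [323.9 265.7] [323.9 277.4]
4 [323.9 269.8] [323.9 282. ]
red [([341, 219, 6, 8, 38], [343.6, 222.3]), ([246, 222, 11, 10, 58], [251.7, 226.5])]
blue [([277, 221, 10, 9, 51], [281.5, 225.4])]
yel [([262, 181, 10, 9, 74], [266.7, 184.9])]
36 [267.1 228.3]
72 [282.5 224.9]
lens [251.5 226.2]
```

The pin is home: the knob appears as it did at the start. The red mount is at (251.7,226.5) against (251.5,226.2) for the lens spot. I retreat along the pin axis.

```bash
python3 -m jog '[[0.06,0,0,-0.015,0,0,0],[0.06,0,0,-0.035,0,0,0],[0.06,0,0,-0.06,0,0,0],[0.06,0,0,-0.09,0,0,0],[0.06,0,0,-0.12,0,0,0],[0.06,0,0,-0.15,0,0,0],[0.06,0,0,-0.18,0,0,0],[0.06,0,0,-0.18,0,0,0],[0.06,0,0,-0.18,0,0,0]]'
cat >> h.py <<'E'
HX,HY=120,180
def hand(lean,rot=0):
    x,y,w=stand(); w=w+rot; sx=np.array([np.cos(w),np.sin(w),0]); sy=np.array([-np.sin(w),np.cos(w),0]); L=np.radians(lean)
    z=-(np.cos(L)*np.array([0,0,1])+np.sin(L)*sy); return R.from_matrix(np.c_[np.cross(sx,z),sx,z])
def ball(phi): return W(HX+60*np.cos(phi),HY+60*np.sin(phi),174)
E
python3 - <<'E'
from h import *
print(ball(2.004)); s,p,R0=now(); print(p)
H=hand(20); row(np.array([450,-250,300]),R0); row(np.array([450,-150,330]),H)
E
```

```text
time_s: 7.47
position: [715.6, -222.9, 249.8]
tool_rot: [-0.175, 0.6, 0.768, 0.139]
force: [0.1, 0.3, -0.4]
opening: 60.1
gripper_force: 0.0
[487.28312758 153.87381334 174.        ]
[ 715.5905698  -222.88971009  249.76843242]
row [0.0561, -0.2641, -0.0298] [0.0, 0.0, 0.0] | 0.272 0.0
row [0.1565, -0.24, -0.0145] [0.052, -0.738, -0.954] | 0.287 69.2
```

```bash
python3 -m jog '[[0.06,0.006,-0.03,-0.003,0,0,0],[0.06,0.012,-0.06,-0.007,0,0,0],[0.06,0.02,-0.095,-0.01,0,0,0],[0.06,0.027,-0.13,-0.014,0,0,0],[0.06,0.035,-0.165,-0.018,0,0,0],[0.06,0.043,-0.2,-0.022,0,0,0],[0.06,0.05,-0.235,-0.026,0,0,0],[0.06,0.056,-0.264,-0.03,0,0,0],[0.06,0.056,-0.264,-0.03,0,0,0],[0.06,0.056,-0.264,-0.03,0,0,0]]'
python3 - <<'E'
from h import *
H=hand(20); row(np.array([430,-100,340]),H); s,p,R0=now(); print(s["joint_positions"].round(2))
E
```

```text
time_s: 8.3
position: [448.6, -248.6, 297.9]
tool_rot: [-0.178, 0.601, 0.767, 0.139]
force: [0.9, -1.4, 0.0]
opening: 60.2
gripper_force: 0.0
row [0.152, 0.0176, 0.0276] [0.051, -0.744, -0.955] | 0.156 69.4
[-0.86  0.23  1.44  0.21  1.87 -1.09]
```

```bash
python3 -m jog '[[0.06,0.015,0.002,0.003,0.005,-0.074,-0.095],[0.06,0.03,0.004,0.006,0.01,-0.149,-0.191],[0.06,0.045,0.005,0.008,0.015,-0.223,-0.287],[0.06,0.06,0.007,0.011,0.02,-0.3,-0.38],[0.06,0.076,0.009,0.014,0.025,-0.37,-0.48],[0.06,0.09,0.01,0.017,0.03,-0.45,-0.57],[0.06,0.106,0.012,0.019,0.036,-0.52,-0.67],[0.06,0.12,0.014,0.022,0.041,-0.6,-0.76],[0.06,0.137,0.016,0.025,0.046,-0.67,-0.86],[0.06,0.152,0.0176,0.0276,0.051,-0.744,-0.955],[0.06,0.152,0.0176,0.0276,0.051,-0.744,-0.955],[0.06,0.152,0.0176,0.0276,0.051,-0.744,-0.955]]'
python3 - <<'E'
from h import *
H=hand(20); b=ball(2.004); z=H.as_matrix()[:,2]; row(b-z*100,H); s,p,R0=now(); print(s["joint_positions"].round(2))
E
```

```text
time_s: 9.3
position: [430.8, -99.1, 339.8]
tool_rot: [0.17, 0.192, 0.966, -0.034]
force: [0.0, -0.5, -0.5]
opening: 60.1
gripper_force: 0.0
row [0.0987, 0.2555, 0.0405] [0.001, 0.0, 0.003] | 0.277 0.2
[-0.54 -0.56  2.03  0.05  1.32 -1.72]
```

```bash
python3 -m jog '[[0.06,0.012,0.03,0.005,0,0,0],[0.06,0.024,0.06,0.01,0,0,0],[0.06,0.036,0.093,0.015,0,0,0],[0.06,0.048,0.125,0.02,0,0,0],[0.06,0.061,0.157,0.025,0,0,0],[0.06,0.073,0.19,0.03,0,0,0],[0.06,0.086,0.222,0.035,0,0,0],[0.06,0.099,0.255,0.04,0,0,0],[0.06,0.099,0.255,0.04,0,0,0],[0.06,0.099,0.255,0.04,0,0,0],[0.06,0.099,0.255,0.04,0,0,0]]'
python3 - <<'E'
from h import *
import cv2
from station import optics
s,p,R0=now()
c=optics.camera("wrist"); np.savez("w4.npz",p=p,q=R0.as_quat(),**c)
cv2.imwrite("pics/w4.png",c["color"][:,:,::-1])
h=cv2.cvtColor(c["color"],cv2.COLOR_RGB2HSV); m=cv2.inRange(h,(6,200,100),(17,255,255))
k_,l,st,ce=cv2.connectedComponentsWithStats(m); print([(st[i].tolist(),ce[i].round(1).tolist()) for i in range(1,k_) if st[i][4]>15])
b=ball(2.004); print("pred",fish(c,b,p,R0).round(1),"hinge",fish(c,W(120,180,140),p,R0).round(1))
H=hand(20); z=H.as_matrix()[:,2]; row(b+z*15,H);print(s["joint_positions"].round(2))
E
```

```text
time_s: 10.22
position: [456.2, 164.8, 267.8]
tool_rot: [0.17, 0.193, 0.966, -0.035]
force: [1.2, 0.3, -0.4]
opening: 60.0
gripper_force: 0.0
[([189, 152, 21, 22, 265], [199.5, 161.4]), ([312, 185, 30, 30, 698], [326.7, 199.5])]
pred [325.7 199.2] hinge [350.1 222.9]
row [0.0017, 0.0026, 0.1148] [-0.002, 0.0, -0.0] | 0.115 0.1
[ 0.23 -0.29  1.99 -0.22  1.17 -0.89]
```

View pics/w4.png

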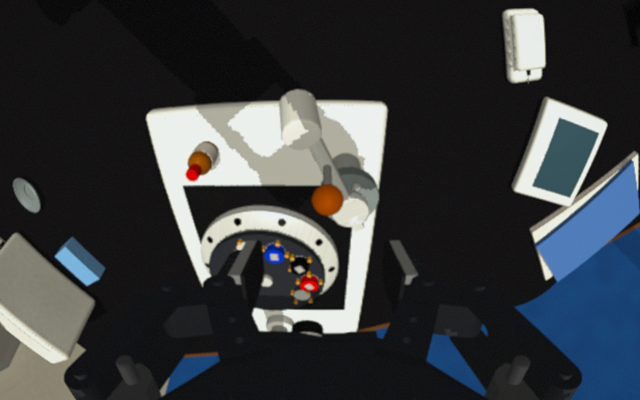

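The ball is at (326.7,199.5), within 1 px of the prediction. The hinge cap appears at about (357,208), so I check that against its height before descending.

```bash
python3 - <<'E'
from h import *
c=dict(np.load("w4.npz")); p=c["p"]; R0=R.from_quat(c["q"])
for z in (25,80,112,130): print(z,fish(c,W(120,180,z),p,R0).round(1))
print("head",fish(c,W(120+120*np.cos(2.004),180+120*np.sin(2.004),156),p,R0).round(1))
for n,a in (("red",0),("black",36),("blue",72)): a=np.radians(a); print(n,fish(c,W(70*np.cos(a),70*np.sin(a),81),p,R0).round(1))
for n in ("top","side"): print(n,[proj(n,W(120,180,z)).round(1).tolist() for z in (25,112,130)])
E
```

```text
25 [344.  165.9]
80 [346.6 189.5]
112 [348.3 206.1]
130 [349.4 216.7]
head [293.4 128.6]
red [308.3 286.2]
black [298.2 268.9]
blue [272.5 256.6]
top [[268.4, 206.0], [265.5, 202.3], [264.8, 201.5]]
side [[299.0, 273.7], [298.9, 244.8], [298.9, 238.5]]
```

```bash
python3 -m jog '[[0.06,0.002,0.003,0.02,0,0,0],[0.06,0.002,0.003,0.04,0,0,0],[0.06,0.002,0.003,0.06,0,0,0],[0.06,0.002,0.003,0.08,0,0,0],[0.06,0.002,0.003,0.1,0,0,0],[0.06,0.002,0.003,0.114,0,0,0],[0.06,0.002,0.003,0.114,0,0,0],[0.045,0.002,0.003,0.114,0,0,0],[0.03,0.002,0.003,0.114,0,0,0],[0.015,0.002,0.003,0.114,0,0,0],[0.015,0.002,0.003,0.114,0,0,0],[0.015,0.002,0.003,0.114,0,0,0]]' 25
cat >> h.py <<'E'
def brep(phi,n=0,to=None,lean=20,rot=0):
    H=hand(lean,rot); z=H.as_matrix()[:,2]; s,p,R0=now(); off=p-R0.apply([0,0,15]); h=W(HX,HY,174); v=off-h
    print("ball",off.round(1),"r",np.hypot(*v[:2]).round(1),"phi",((np.arctan2(v[1],v[0])-stand()[2])%(2*np.pi)).round(3),"F",s["force"].round(1),"op",s["opening"].round(1),s["gripper_force"].round(1),s["time_s"],s["joint_positions"].round(2))
    if n:
        for f in np.linspace(phi,to,n+1)[1:]:
            t=ball(f)+z*15; d=R0.inv().apply(t-p)/1000; w=(R0.inv()*H).as_rotvec(); print(round(f,3),d.round(4).tolist(),w.round(3).tolist())
E
python3 -c "
from h import *
brep(2.004,10,3.2)"
```

```text
time_s: 11.27
position: [492.3, 153.5, 162.7]
tool_rot: [0.172, 0.193, 0.965, -0.034]
force: [-1.1, -1.0, 4.5]
opening: 24.1
gripper_force: 24.6Traceback (most recent call last):
  File "<string>", line 3, in <module>
    brep(2.004,10,3.2)
    ~~~~^^^^^^^^^^^^^^
  File "h.py", line 39, in brep
    print("ball",off.round(1),"r",np.hypot(*v[:2]).round(1),"phi",((np.arctan2(v[1],v[0])-stand()[2])%(2*np.pi)).round(3),"F",s["force"].round(1),"op",s["opening"].round(1),s["gripper_force"].round(1),s["time_s"],s["joint_positions"].round(2))
                                                                                                                                                       ^^^^^^^^^^^^^^^^^^
AttributeError: 'float' object has no attribute 'round'
```

```bash
sed -i 's/s\["opening"\].round(1),s\["gripper_force"\].round(1)/s["opening"],s["gripper_force"]/' h.py
python3 -c "
from h import *
brep(2.004,10,3.0)"
```

```text
ball [487.5 155.5 176.8] r 59.8 phi 1.977 F [-1.1 -1.   4.5] op 24.088330491422266 24.611614644527435 11.2667 [ 0.18 -0.11  2.05 -0.24  0.92 -0.88]
2.104 [-0.002, -0.0069, 0.0037] [0.001, 0.004, 0.001]
2.203 [-0.0051, -0.0119, 0.0049] [0.001, 0.004, 0.001]
2.303 [-0.0086, -0.0165, 0.0062] [0.001, 0.004, 0.001]
2.402 [-0.0126, -0.0208, 0.0076] [0.001, 0.004, 0.001]
2.502 [-0.0169, -0.0246, 0.0092] [0.001, 0.004, 0.001]
2.602 [-0.0215, -0.0279, 0.0109] [0.001, 0.004, 0.001]
2.701 [-0.0265, -0.0307, 0.0127] [0.001, 0.004, 0.001]
2.801 [-0.0317, -0.033, 0.0146] [0.001, 0.004, 0.001]
2.9 [-0.037, -0.0347, 0.0166] [0.001, 0.004, 0.001]
3.0 [-0.0425, -0.0359, 0.0186] [0.001, 0.004, 0.001]
```

```bash
python3 -m jog '[[0.015,-0.002,-0.0069,0.001,0,0,0],[0.015,-0.005,-0.0119,0.0023,0,0,0],[0.015,-0.0086,-0.0165,0.0036,0,0,0],[0.015,-0.0126,-0.0208,0.005,0,0,0],[0.015,-0.0169,-0.0246,0.0066,0,0,0],[0.015,-0.0215,-0.0279,0.0083,0,0,0],[0.015,-0.0265,-0.0307,0.0101,0,0,0],[0.015,-0.0317,-0.033,0.012,0,0,0],[0.015,-0.037,-0.0347,0.014,0,0,0],[0.015,-0.0425,-0.0359,0.016,0,0,0],[0.015,-0.0425,-0.0359,0.016,0,0,0]]' 25
python3 - <<'E'
from h import *
brep(3.0,10,4.2)
import cv2
from station import optics
for n in("top","side"):
    c=optics.camera(n)["color"]; h=cv2.cvtColor(c,cv2.COLOR_RGB2HSV); m=cv2.inRange(h,(6,180,80),(17,255,255));m[:150]=0;m[250:]=0;m[:,:240]=0;m[:,350:]=0
    k_,l,st,ce=cv2.connectedComponentsWithStats(m); print(n,[(st[i].tolist(),ce[i].round(1).tolist()) for i in range(1,k_) if st[i][4]>5],proj(n,ball(3.0)).round(1))
E
```

```text
time_s: 12.18
position: [521.2, 104.3, 161.9]
tool_rot: [0.173, 0.193, 0.965, -0.032]
force: [3.7, 6.4, 0.3]
opening: 24.1
gripper_force: 25.1
ball [516.4 106.2 176. ] r 58.6 phi 2.984 F [3.7 6.4 0.3] op 24.062024290049024 25.142410397529602 12.1833 [ 0.06 -0.09  2.04 -0.19  0.88 -1.02]
3.12 [-0.0067, -0.0022, 0.0046] [0.005, 0.004, -0.0]
3.24 [-0.0134, -0.0019, 0.0071] [0.005, 0.004, -0.0]
3.36 [-0.0201, -0.0008, 0.0095] [0.005, 0.004, -0.0]
3.48 [-0.0266, 0.0012, 0.0119] [0.005, 0.004, -0.0]
3.6 [-0.0328, 0.004, 0.0143] [0.005, 0.004, -0.0]
3.72 [-0.0387, 0.0075, 0.0164] [0.005, 0.004, -0.0]
3.84 [-0.0441, 0.0118, 0.0184] [0.005, 0.004, -0.0]
3.96 [-0.049, 0.0168, 0.0203] [0.005, 0.004, -0.0]
4.08 [-0.0533, 0.0223, 0.0219] [0.005, 0.004, -0.0]
4.2 [-0.0569, 0.0283, 0.0233] [0.005, 0.004, -0.0]
top [([278, 204, 5, 4, 14], [280.0, 205.4]), ([309, 229, 7, 4, 13], [311.9, 230.9])] [278.9 208.5]
side [([246, 225, 3, 5, 6], [246.7, 227.3]), ([339, 227, 9, 7, 49], [342.9, 230.1])] [314.9 212.5]
```

Residual force is 7 N towards the hinge, so the hinge lies about 1.5 mm further along +x. I correct that and go on.

```bash
sed -i 's/HX,HY=120,180/HX,HY=121.7,180/' h.py
python3 -c "
from h import *
brep(2.98,10,4.1)"
```

```text
ball [516.2 106.4 176. ] r 60.3 phi 2.984 F [4.5 7.5 0.1] op 23.83082392401882 25.09833186864853 12.2833 [ 0.06 -0.09  2.04 -0.19  0.88 -1.02]
3.092 [-0.0053, -0.0004, 0.0041] [0.005, 0.004, 0.0]
3.204 [-0.0116, -0.0004, 0.0064] [0.005, 0.004, 0.0]
3.316 [-0.0179, 0.0004, 0.0087] [0.005, 0.004, 0.0]
3.428 [-0.024, 0.0019, 0.011] [0.005, 0.004, 0.0]
3.54 [-0.03, 0.0041, 0.0132] [0.005, 0.004, 0.0]
3.652 [-0.0356, 0.0071, 0.0153] [0.005, 0.004, 0.0]
3.764 [-0.0409, 0.0107, 0.0173] [0.005, 0.004, 0.0]
3.876 [-0.0459, 0.0149, 0.0191] [0.005, 0.004, 0.0]
3.988 [-0.0503, 0.0197, 0.0208] [0.005, 0.004, 0.0]
4.1 [-0.0542, 0.0249, 0.0222] [0.005, 0.004, 0.0]
```

```bash
python3 -m jog '[[0.015,-0.0053,0.001,0.0021,0,0,0],[0.015,-0.0116,0.0012,0.0044,0,0,0],[0.015,-0.0179,0.002,0.0067,0,0,0],[0.015,-0.024,0.0034,0.009,0,0,0],[0.015,-0.03,0.0056,0.0112,0,0,0],[0.015,-0.0356,0.0086,0.0133,0,0,0],[0.015,-0.0409,0.0122,0.0153,0,0,0],[0.015,-0.0459,0.0164,0.0171,0,0,0],[0.015,-0.0503,0.0212,0.0188,0,0,0],[0.015,-0.0542,0.0264,0.0202,0,0,0],[0.015,-0.0542,0.0264,0.0202,0,0,0]]' 25
python3 - <<'E'
from h import *
brep(4.1,8,4.9)
E
```

```text
time_s: 13.2
position: [586.0, 97.1, 161.9]
tool_rot: [0.174, 0.192, 0.965, -0.042]
force: [10.1, -33.2, -1.5]
opening: 24.0
gripper_force: 26.0
ball [581.2  99.3 176. ] r 67.2 phi 4.055 F [ 10.1 -33.2  -1.5] op 23.95721012481533 26.026182174682617 13.2 [ 0.04  0.07  1.87 -0.21  0.88 -1.03]
4.2 [0.0016, 0.0119, 0.0014] [-0.012, 0.01, 0.005]
4.3 [-0.0009, 0.0172, 0.0022] [-0.012, 0.01, 0.005]
4.4 [-0.0029, 0.0228, 0.0029] [-0.012, 0.01, 0.005]
4.5 [-0.0044, 0.0286, 0.0034] [-0.012, 0.01, 0.005]
4.6 [-0.0054, 0.0345, 0.0037] [-0.012, 0.01, 0.005]
4.7 [-0.0057, 0.0405, 0.0037] [-0.012, 0.01, 0.005]
4.8 [-0.0056, 0.0465, 0.0036] [-0.012, 0.01, 0.005]
4.9 [-0.0048, 0.0525, 0.0032] [-0.012, 0.01, 0.005]
```

The force is unexpectedly high at 33 N, so I look before moving on.

```bash
python3 - <<'E'
import cv2, numpy as np
from station import optics
w=optics.camera("wrist")["color"][:,:,::-1]; s=optics.camera("side")["color"][:,:,::-1]; t=optics.camera("top")["color"][:,:,::-1]
a=cv2.resize(w[100:340,140:500],(480,320)); b=cv2.resize(s[100:300,150:390],(320,267),interpolation=cv2.INTER_CUBIC)
s1=cv2.resize(s[130:290,190:390],(400,280)[0:2] if 0 else (400,320),interpolation=cv2.INTER_CUBIC)
t1=cv2.resize(t[120:250,235:395],(394,280),interpolation=cv2.INTER_CUBIC)
o=np.zeros((600,800,3),np.uint8); o[:320,:400]=s1; o[320:,:394]=t1; o[:267,400:]=cv2.resize(w[100:340,140:500],(400,267)); cv2.imwrite("pics/c5.png",o)
cv2.imwrite("pics/w5.png",w); cv2.imwrite("pics/s5.png",s)
E
```

```text
(no output)
```

View pics/c5.png

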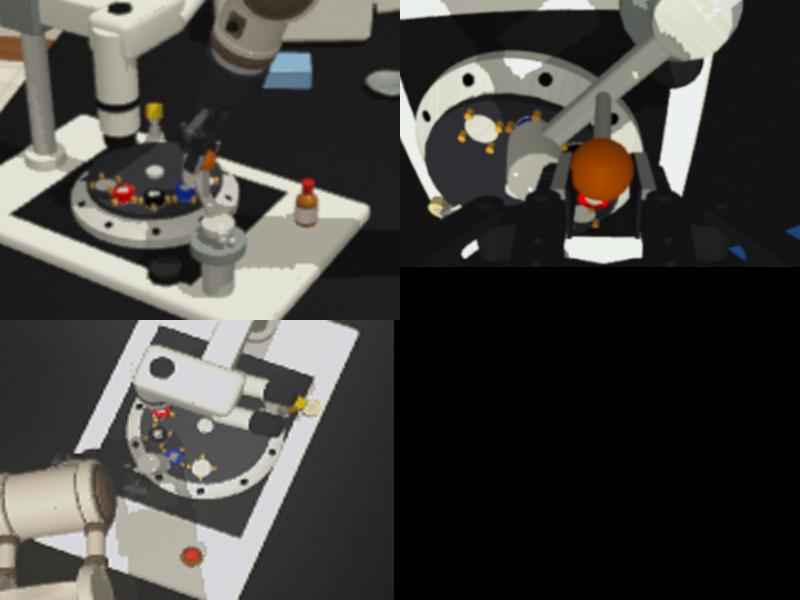

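The ball is still centred between the pads, the arm points about 220° in stand axes, and nothing obvious is touching. I measure the hinge and lamp head from this wrist view.

```bash
cat >> h.py <<'E'
def back(c,u,v,z,p,R0):
    T=c["T_tool_cam"]; d=np.array([u-c["cx"],v-c["cy"]]); r=np.hypot(*d); th=r/c["fx"]
    ray=R0.apply(T[:3,:3]@np.r_[d/r*np.sin(th),np.cos(th)]); o=p+R0.apply(T[:3,3]); return o+ray*(z-o[2])/ray[2]
def tostand(X): x,y,w=stand(); d=X[:2]-[x,y]; return np.array([np.cos(w)*d[0]+np.sin(w)*d[1],-np.sin(w)*d[0]+np.cos(w)*d[1]]).round(1)
E
python3 - <<'E'
from h import *
c4=dict(np.load("w4.npz")); p4=c4["p"]; R4=R.from_quat(c4["q"])
s,p,R0=now(); print(s["force"].round(1),s["moment"].round(2),s["tau"].round(1),s["time_s"])
print("w4 hinge",[tostand(back(c4,357,208,z,p4,R4)) for z in (112,125,135)],"ball",tostand(back(c4,326.7,199.5,174,p4,R4)),"stembase?")
print("now hinge",[tostand(back(c4,407,118,z,p,R0)) for z in (112,125,135)],"head",[tostand(back(c4,257,235,z,p,R0)) for z in (120,156)])
print("ball",tostand(p-R0.apply([0,0,15])))
print("red lens",tostand(back(c4,310,285,81,p4,R4)))
w=__import__("cv2").imread("pics/w5.png")
E
```

```text
[ 10.8 -31.9  -2.9] [-4.78 -1.28 -0.96] [ 19.7 -35.7 -29.2   6.9  -0.1   0.4] 13.35
w4 hinge [array([129.6, 177.4]), array([127.8, 187.5]), array([126.4, 195.2])] ball [ 95.6 234.2] stembase?
now hinge [array([126., 177.]), array([122.3, 182. ]), array([119.5, 185.9])] head [array([34.6, 95.3]), array([ 45.7, 129.6])]
ball [ 80.4 127. ]
red lens [72.8  3.2]
```

```bash
python3 - <<'E'
from h import *
import cv2
c4=dict(np.load("w4.npz")); s,p,R0=now()
w=cv2.imread("pics/w5.png"); h=cv2.cvtColor(w,cv2.COLOR_BGR2HSV); m=cv2.inRange(h,(4,180,40),(17,255,255)); m[:150]=0
k_,l,st,ce=cv2.connectedComponentsWithStats(m); i=1+st[1:,4].argmax(); print(st[i],ce[i])
u,v=st[i][0]+st[i][2]/2,st[i][1]+st[i][3]/2
print("ball by cam",[tostand(back(c4,u,v,z,p,R0)) for z in (170,174,178)],"pred grasp px",fish(c4,p-R0.apply([0,0,15]),p,R0),fish(c4,p-R0.apply([0,0,15])+[0,0,-2],p,R0), "tcp",tostand(p),p[2])
c2=dict(np.load("w2.npz"))
E
```

```text
[ 293  225   58   56 2511] [320.8864994  252.10633214]
ball by cam [array([ 79.6, 132. ]), array([ 79.7, 136.2]), array([ 79.8, 140.5])] pred grasp px [323.45495616 269.42192034] [323.50044973 266.22159785] tcp [ 80.2 121.7] 161.92006173464284
```

The camera puts the ball at (79.7,136) in stand axes: 60.7 mm from the hinge, at phi 3.95. The hinge estimate is therefore right. The ball met the detent and slid along the pads, because there the push was along the pads. I'll relieve the force, open, and regrip with the pads facing along the motion.

```bash
python3 -m jog '[[0.015,-0.002,-0.004,0,0,0,0],[0.015,-0.004,-0.008,0,0,0,0],[0.03,-0.004,-0.008,0,0,0,0],[0.045,-0.004,-0.008,0,0,0,0],[0.06,-0.004,-0.008,0,0,0,0],[0.06,-0.004,-0.008,0,0,0,0],[0.06,-0.004,-0.008,0,0,0,0]]' 25
python3 - <<'E'
from h import *
from station import optics
import cv2
s,p,R0=now(); print(s["force"].round(1),p.round(1))
c=optics.camera("wrist"); w=c["color"]; h=cv2.cvtColor(w,cv2.COLOR_RGB2HSV); m=cv2.inRange(h,(4,180,40),(17,255,255)); m[:150]=0
k_,l,st,ce=cv2.connectedComponentsWithStats(m); i=1+st[1:,4].argmax(); print(st[i],ce[i])
u,v=st[i][0]+st[i][2]/2,st[i][1]+st[i][3]/2; b=tostand(back(c,u,v,174,p,R0)); d=b-[HX,HY]; phi=np.arctan2(d[1],d[0])%(2*np.pi); print(b,np.hypot(*d),phi)
H=hand(20,-.45); z=H.as_matrix()[:,2]; row(ball(phi)-z*40,R0); row(ball(phi)-z*40,H); row(ball(phi)+z*13,H); print(s["joint_positions"].round(2))
E
```

```text
time_s: 13.93
position: [583.0, 96.5, 161.3]
tool_rot: [0.171, 0.193, 0.966, -0.035]
force: [0.0, -0.5, 0.3]
opening: 60.2
gripper_force: 0.0
[ 0.  -0.5  0.3] [583.   96.5 161.3]
[ 289  224   59   57 2541] [317.6540732 251.9862259]
[ 76.6 139.2] 60.81652735893428 3.876974359371385
row [0.0092, 0.0043, -0.0569] [0.0, 0.0, -0.0] | 0.058 0.0
row [0.0092, 0.0043, -0.0569] [0.153, 0.001, 0.425] | 0.058 25.9
row [0.0109, -0.0035, -0.0045] [0.153, 0.001, 0.425] | 0.012 25.9
[ 0.04  0.07  1.88 -0.19  0.88 -1.05]
```

```bash
python3 -m jog '[[0.06,0.005,0.002,-0.025,0,0,0],[0.06,0.0092,0.0043,-0.057,0,0,0],[0.06,0.0092,0.0043,-0.057,0.04,0,0.11],[0.06,0.0092,0.0043,-0.057,0.08,0,0.22],[0.06,0.0092,0.0043,-0.057,0.12,0,0.33],[0.06,0.0092,0.0043,-0.057,0.153,0,0.425],[0.06,0.0092,0.0043,-0.057,0.153,0,0.425],[0.06,0.0095,0.002,-0.04,0.153,0,0.425],[0.06,0.01,0,-0.022,0.153,0,0.425],[0.06,0.0109,-0.0035,-0.0045,0.153,0,0.425],[0.06,0.0109,-0.0035,-0.0045,0.153,0,0.425],[0.06,0.0109,-0.0035,-0.0045,0.153,0,0.425]]'
cat >> h.py <<'E'
def campos():
    from station import optics
    import cv2
    s,p,R0=now(); c=optics.camera("wrist"); h=cv2.cvtColor(c["color"],cv2.COLOR_RGB2HSV); m=cv2.inRange(h,(4,180,40),(17,255,255)); m[:150]=0
    k_,l,st,ce=cv2.connectedComponentsWithStats(m); i=1+st[1:,4].argmax(); print(st[i])
    u,v=st[i][0]+st[i][2]/2,st[i][1]+st[i][3]/2; b=tostand(back(c,u,v,174,p,R0)); d=b-[HX,HY]; phi=np.arctan2(d[1],d[0])%(2*np.pi)
    print("F",s["force"].round(1),"cam ball",b,np.hypot(*d).round(1),"phi",phi.round(3),"pred px",fish(c,p-R0.apply([0,0,13]),p,R0).round(1)); return phi
E
python3 - <<'E'
from h import *
campos(); brep(3.88,8,4.3,20,-.45)
E
```

```text
time_s: 14.98
position: [570.2, 97.2, 161.0]
tool_rot: [0.158, 0.404, 0.898, -0.072]
force: [-0.3, 0.3, 0.1]
opening: 60.0
gripper_force: 0.0
[ 300  242   54   54 2228]
F [-0.3  0.3  0.1] cam ball [ 77.2 139.1] 60.4 phi 3.885 pred px [324.5 266.9]
ball [567.6 101.3 176.4] r 59.7 phi 3.873 F [ 0.1 -1.4  0.7] op 60.12255876459009 0.0 15.0333 [ 0.11  0.13  1.81 -0.33  1.02 -0.47]
3.932 [-0.0005, 0.0032, 0.0028] [0.001, 0.001, 0.0]
3.985 [-0.0014, 0.0062, 0.0031] [0.001, 0.001, 0.0]
4.037 [-0.0022, 0.0093, 0.0034] [0.001, 0.001, 0.0]
4.09 [-0.0027, 0.0123, 0.0036] [0.001, 0.001, 0.0]
4.142 [-0.0032, 0.0155, 0.0038] [0.001, 0.001, 0.0]
4.195 [-0.0035, 0.0186, 0.0039] [0.001, 0.001, 0.0]
4.248 [-0.0036, 0.0217, 0.0039] [0.001, 0.001, 0.0]
4.3 [-0.0035, 0.0249, 0.0039] [0.001, 0.001, 0.0]
```

```bash
python3 -m jog '[[0.035,0,0,0,0,0,0],[0.015,0,0,0,0,0,0],[0.015,0,0,0,0,0,0],[0.015,0,0,0,0,0,0],[0.015,0,0,0,0,0,0],[0.015,-0.0005,0.0032,0.0005,0,0,0],[0.015,-0.0014,0.0062,0.0008,0,0,0],[0.015,-0.0022,0.0093,0.001,0,0,0],[0.015,-0.0027,0.0123,0.0012,0,0,0],[0.015,-0.0032,0.0155,0.0014,0,0,0]]' 40
python3 - <<'E'
from h import *
campos(); brep(4.142,8,4.6,20,-.45)
E
```

```text
time_s: 15.87
position: [585.9, 102.1, 163.5]
tool_rot: [0.161, 0.404, 0.898, -0.074]
force: [3.7, -13.8, 0.0]
opening: 23.0
gripper_force: 39.6
[ 296  234   54   53 2287]
F [  3.7 -13.8   0. ] cam ball [ 87.6 130.3] 60.3 phi 4.111 pred px [324.5 266.9]
ball [583.3 106.3 177.5] r 62.4 phi 4.14 F [  3.2 -10.8   2.4] op 23.66886382002035 40.03880023956299 15.9167 [ 0.12  0.17  1.76 -0.34  1.03 -0.45]
4.199 [0.0033, 0.0039, 0.0026] [-0.001, 0.007, 0.0]
4.256 [0.0031, 0.0073, 0.0026] [-0.001, 0.007, 0.0]
4.314 [0.0032, 0.0107, 0.0026] [-0.001, 0.007, 0.0]
4.371 [0.0035, 0.0142, 0.0025] [-0.001, 0.007, 0.0]
4.428 [0.0039, 0.0176, 0.0023] [-0.001, 0.007, 0.0]
4.486 [0.0045, 0.0209, 0.0021] [-0.001, 0.007, 0.0]
4.543 [0.0053, 0.0243, 0.0018] [-0.001, 0.007, 0.0]
4.6 [0.0063, 0.0275, 0.0014] [-0.001, 0.007, 0.0]
```

The ball follows (phi 4.11), so I carry on over the detent.

```bash
python3 -m jog '[[0.015,0.001,0.0035,0,0,0,0],[0.015,0.0015,0.007,0,0,0,0],[0.015,0.002,0.0105,0,0,0,0],[0.015,0.0025,0.014,0,0,0,0],[0.015,0.003,0.0175,0,0,0,0],[0.015,0.003,0.0175,0,0,0,0]]' 40
python3 - <<'E'
from h import *
campos(); brep(4.4,6,4.7,20,-.45)
E
```

```text
time_s: 16.42
position: [600.1, 115.9, 163.3]
tool_rot: [0.164, 0.404, 0.897, -0.072]
force: [11.4, -11.1, -0.3]
opening: 23.0
gripper_force: 40.0
[ 296  236   54   52 2264]
F [ 11.4 -11.1  -0.3] cam ball [105.4 121.8] 60.4 phi 4.439 pred px [324.5 266.9]
ball [596.6 119.8 177.4] r 61.7 phi 4.447 F [ 10.9 -11.3  -0.5] op 23.438668286959327 39.95467185974121 16.4667 [ 0.14  0.21  1.72 -0.35  1.03 -0.43]
4.45 [0.003, -0.0002, 0.0026] [0.004, 0.01, -0.001]
4.5 [0.0036, 0.0027, 0.0023] [0.004, 0.01, -0.001]
4.55 [0.0043, 0.0056, 0.0021] [0.004, 0.01, -0.001]
4.6 [0.0052, 0.0085, 0.0018] [0.004, 0.01, -0.001]
4.65 [0.0062, 0.0113, 0.0014] [0.004, 0.01, -0.001]
4.7 [0.0073, 0.014, 0.001] [0.004, 0.01, -0.001]
```

```bash
python3 -m jog '[[0.015,0.0015,0.002,0,0,0,0],[0.015,0.002,0.004,0,0,0,0],[0.015,0.003,0.006,0,0,0,0],[0.015,0.003,0.006,0,0,0,0]]' 40
python3 - <<'E'
from h import *
campos(); brep(4.4,1,4.7,20,-.45); s,p,R0=now(); print("tool F",R0.inv().apply(s["force"]).round(1))
E
```

```text
time_s: 16.8
position: [603.6, 124.4, 163.2]
tool_rot: [0.164, 0.405, 0.897, -0.069]
force: [12.0, -0.4, 0.9]
opening: 23.4
gripper_force: 39.9
[ 297  239   52   54 2231]
F [12.  -0.4  0.9] cam ball [113.3 119.4] 61.2 phi 4.575 pred px [324.5 266.9]
ball [600.1 128.5 177.3] r 59.8 phi 4.598 F [12.7 -1.2  0.7] op 23.080060302070372 39.86290454864502 16.85 [ 0.15  0.22  1.7  -0.34  1.03 -0.42]
4.7 [0.0033, 0.0055, 0.0024] [0.01, 0.009, -0.003]
tool F [-9.   8.7  2.7]
```

The ball now pulls the hand forward, so it is past the crest. I continue to the stop.

```bash
python3 -m jog '[[0.015,0.001,0.002,0,0,0,0],[0.015,0.002,0.004,0,0,0,0],[0.015,0.003,0.006,0,0,0,0],[0.015,0.003,0.006,0,0,0,0]]' 40
python3 - <<'E'
from h import *
campos(); brep(4.4,1,4.8,20,-.45); s,p,R0=now(); print("tool F",R0.inv().apply(s["force"]).round(1))
E
```

```text
time_s: 17.18
position: [605.0, 128.2, 163.0]
tool_rot: [0.164, 0.405, 0.897, -0.072]
force: [2.3, -10.1, 10.1]
opening: 23.4
gripper_force: 40.4
[ 297  240   52   54 2217]
F [  2.3 -10.1  10.1] cam ball [117.2 119.1] 61.1 phi 4.639 pred px [324.5 266.9]
ball [601.5 132.2 177. ] r 59.3 phi 4.664 F [  2.9 -10.7  10.1] op 23.408888303095512 40.40850877761841 17.2333 [ 0.16  0.23  1.69 -0.35  1.04 -0.41]
4.8 [0.0041, 0.0075, 0.0018] [0.003, 0.01, -0.002]
tool F [-12.9  -4.9  -6. ]
```

```bash
python3 -m jog '[[0.015,0.001,0.002,0,0,0,0],[0.015,0.001,0.004,0,0,0,0],[0.015,0.001,0.004,0,0,0,0]]' 40
python3 - <<'E'
from h import *
campos(); brep(4.4,1,4.8,20,-.45); s,p,R0=now(); print("tool F",R0.inv().apply(s["force"]).round(1))
E
```

```text
time_s: 17.48
position: [603.7, 129.8, 161.6]
tool_rot: [0.16, 0.405, 0.897, -0.076]
force: [-12.7, -15.3, 17.2]
opening: 23.2
gripper_force: 41.8
[ 297  245   52   54 2207]
F [-12.7 -15.3  17.2] cam ball [117.3 118.9] 61.3 phi 4.64 pred px [324.5 266.9]
ball [600.4 133.8 175.7] r 57.7 phi 4.68 F [-11.4 -14.5  17.1] op 23.420223994928705 41.727924942970276 17.5333 [ 0.17  0.24  1.68 -0.35  1.06 -0.41]
4.8 [0.0018, 0.0074, 0.0011] [-0.007, 0.007, -0.0]
tool F [ -9.1 -18.3 -14.8]
```

The ball's position is unchanged while the resistance rose to 18 N, so the lamp is at its end stop. I relieve the force, open, and retreat.

```bash
python3 -m jog '[[0.015,0,-0.002,-0.002,0,0,0],[0.015,0,-0.0035,-0.003,0,0,0],[0.03,0,-0.0035,-0.003,0,0,0],[0.045,0,-0.0035,-0.003,0,0,0],[0.06,0,-0.0035,-0.003,0,0,0],[0.06,0,-0.0035,-0.003,0,0,0],[0.06,0,-0.0035,-0.003,0,0,0]]' 40
python3 - <<'E'
from h import *
campos(); print(now()[0]["force"].round(1))
E
```

```text
time_s: 18.12
position: [600.3, 133.1, 161.0]
tool_rot: [0.159, 0.404, 0.898, -0.071]
force: [-0.4, -0.3, 0.5]
opening: 59.7
gripper_force: 0.0
[ 296  253   52   52 2085]
F [-0.4 -0.3  0.5] cam ball [116.5 119.3] 60.9 phi 4.627 pred px [324.5 266.9]
[ 0.1  0.6 -0.4]
```

The ball stayed at the stop (phi 4.63) with no contact. Retreating towards the robot.

```bash
python3 -m jog '[[0.06,0,0,-0.015,0,0,0],[0.06,0,0,-0.035,0,0,0],[0.06,0,0,-0.06,0,0,0],[0.06,0,0,-0.09,0,0,0],[0.06,0,0,-0.12,0,0,0],[0.06,0.025,0,-0.14,0,0,0],[0.06,0.06,0,-0.15,0,0,0],[0.06,0.09,0,-0.16,0,0,0],[0.06,0.12,0,-0.17,0,0,0],[0.06,0.15,0,-0.18,0,0,0],[0.06,0.15,0,-0.18,0,0,0],[0.06,0.15,0,-0.18,0,0,0]]'
python3 - <<'E'
from h import *
import cv2
from station import optics
T=optics.camera("top")["color"]; S=optics.camera("side")["color"]; s,p,R0=now(); Wc=optics.camera("wrist"); print(p.round(0),s["force"].round(1))
o=np.zeros((600,800,3),np.uint8)
o[:320,:400]=cv2.resize(S[140:300,190:390],(400,320),interpolation=cv2.INTER_CUBIC)
o[:320,400:]=cv2.resize(T[90:250,230:430],(400,320),interpolation=cv2.INTER_CUBIC)
o[320:570,:400]=cv2.resize(Wc["color"],(400,250)); o[320:570,400:]=cv2.resize(T,(400,250))
cv2.imwrite("pics/end.png",o[:,:,::-1])
h=cv2.cvtColor(S,cv2.COLOR_RGB2HSV)
for nm,lo,hi in (("red",(0,170,60),(4,255,255)),("blue",(112,150,60),(130,255,255)),("yel",(20,150,60),(34,255,255)),("org",(5,180,100),(17,255,255))):
    m=cv2.inRange(h,lo,hi);m[:150]=0;m[250:]=0;m[:,:200]=0;m[:,350:]=0
    k_,l,st,ce=cv2.connectedComponentsWithStats(m); print(nm,[(st[i].tolist(),ce[i].round(1).tolist()) for i in range(1,k_) if st[i][4]>8])
print(proj("side",W(70,0,76)),proj("side",ball(4.63)),proj("side",knob(.628)[0]))
E
```

```text
time_s: 19.17
position: [465.3, 285.7, 278.7]
tool_rot: [0.159, 0.403, 0.898, -0.071]
force: [-0.4, 0.2, -0.6]
opening: 60.2
gripper_force: 0.0
[467. 284. 279.] [0.  0.6 0.2]
red [([341, 219, 6, 8, 37], [343.6, 222.2]), ([246, 222, 7, 10, 27], [249.2, 226.6])]
blue [([281, 221, 6, 9, 29], [283.5, 226.0])]
yel [([262, 181, 10, 9, 78], [266.6, 184.8])]
org [([273, 210, 11, 10, 88], [278.1, 214.5]), ([339, 227, 9, 7, 46], [343.0, 230.0])]
[251.48257195 226.17941852] [278.2081262  215.10411537] [266.10507263 185.58640107]
```

View pics/end.png

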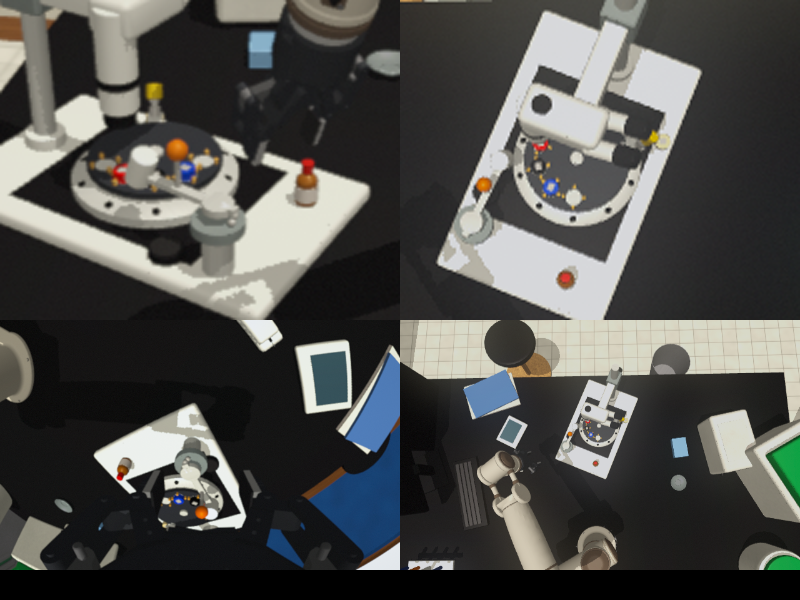

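The last picture shows the red mount under the lens, all mounts in their pockets, the knob home at (266.6,184.8), the lamp at its stop with the ball at (278,214.5), and the other things in place. I hand the job in.

```bash
python3 -c "
from station import workorder
print(workorder.finish_job())"
```

```text
the job is handed in; nothing more can be done
None
```

The job is handed in: the red mount is under the lens with the index pin home, and the lamp arm is at its end stop with its ball holding position after release. The gripper is clear, the mounts are in their pockets and nothing else appears moved. The wrist force reached about 35 N once, when the orange ball slipped in the grip at the detent, and I regripped it.

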